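# Hang the blue parts bin on the louvered rack

### The arm

A 6-joint arm with a two-finger parallel gripper is mounted at the origin on a cart in front of the work surface, level with it; the furniture and walls round the work are solid. World frame = base frame: x ahead of the robot, y to its left, z up, the work surface at z = 0. Lengths are in m, angles in rad, forces in N, time in s.
With the tool pointing down it reaches from about 0.275 to 0.875 m from the base axis. Payload 12.5 kg.
Tool frame: the origin (TCP) lies at the very end of the fingers, on their centre line; the grasp point (between the pads) lies 19 mm behind it; x points along the fingers, y is the direction in which the jaws open and shut, and the axes are right-handed (so a half turn about x gives the same grasp; the last joint's range is limited). The gripper opens to 85 mm and grips with 20 to 120 N. Pads are 22 mm wide; open, the fingers measure 114 mm over their backs; the gripper's body (76 mm by 85 mm) begins 54 mm behind the grasp point. The pads swing forward as they close: fully open they stand 13 mm farther back than shut.
Start: joints at [-1.363, 0.351, 1.652, -0, 1.139, -0.085], TCP at [0.159, -0.527, 0.211] pointing down, gripper open.
Joint ranges: [-2.75, 2.75], [-0.79, 2.1], [0.01, 2.65], [-1.57, 4.71], [0.07, 3.14], [-2.87, 2.87]. Speed limits (rad/s): [2.22, 2.22, 2.79, 3.14, 3.14, 3.14].

### API

Orientations are given as a 3x3 rotation matrix whose columns are the frame's x, y, z axes.
In Python, from bench import manip gives the robot as it stands. Calls block until the motion is done:
- manip.move_ptp(position, orientation): joint-space move of the TCP to a pose.
- manip.move_l(position, attitude=None, max_speed=0.15): straight line of the TCP; attitude=None keeps the orientation; max_speed is the mean speed in m/s.
- manip.move_j(angles): joint-space move.
- manip.set_gripper(opening, effort=None): opening from 0.0 (shut) to 1.0 (fully open); effort is the grip in N (None keeps the last); returns when the fingers have stopped.
- manip.dwell(seconds).
- manip.inverse_kinematics(position, orientation): joint angles nearest the present ones, or None.
- manip.grab_frame(name): name is "side" or "top"; returns (picture, depth): 480x640x3 uint8, red, green, blue; 480x640 float32, m along the optical axis (not along the pixel's ray), 0 where there is no reading.
- manip.get_calibration(name): a dict with "camera_matrix" (3x3 intrinsics, pixels), "R" (3x3) and "t" (3): a world point X has camera coordinates R X + t. Camera axes: x right, y down, z forward; pixel columns grow to the right and rows downward; lengths in m; the calibration is good to about 2 mm. A picture is of the moment at which its call begins. get_calibration takes no time and is no camera call.
A pose or a line that the arm cannot do raises manip.Unreachable and nothing moves.
- manip.sign_off(): hands the job in, once; it reports no verdict.
Trained networks look in the newest picture that a camera, given by its name, has taken for a name from the list of things; names that differ only in an ending like _2 or _b are one class to them, and where a whole thing is asked for, a point or a joint stands for the part that bears it (a point fixed in the world has none). Each returns a list of dicts, best first, with "confidence" (0 to 1); they miss things now and then, are a little off and sometimes report something else, mostly with a low value. They report only what shows in the picture. A call takes as long as a camera call. They do not tell look-alikes from the thing itself.
- manip.look_for(camera, name): "at" ([x, y, z] in m, in world coordinates, good to about 4 mm: the middle of the surface that is visible of it).
Readings, each from a call of its own:
- manip.current_time(): time.
- manip.current_qpos(): joint angles.
- manip.current_joint_vel(): joint speeds.
- manip.current_joint_torque(): joint torques, N m.
- manip.current_ee_pos(): TCP position.
- manip.current_tcp_rot(): TCP orientation.
- manip.current_force(): force on the tool from outside, world axes, zero at the start.
- manip.current_ft_torque(): the same for the moment, N m.
- manip.current_grip_width(): opening from 0.0 (shut) to 1.0 (fully open).
Only numpy, scipy, OpenCV 4.12 (cv2) and the standard library are available. Lean on these libraries where they do the work, as an engineer would, in place of code of your own. Each camera call takes 0.05 s, during which the arm holds its last target. There are 200 camera calls.

### The job

Put the blue parts bin back on the grey louvered rack: lift it over the top rail and let it down so that the lip on its back catches behind that rail, in the free stretch beside the green bin that hangs there already. Let go of it, so that it hangs level and straight by itself, and leave the red and yellow bins where they stand.

Things in the scene. Friction and masses are not known exactly. Their poses are not given: they have to be found in the camera images.
- blue_bin: bin to hang: blue, 110 (x) x 56 (y) x 73 high, 0.14-0.24 kg. Origin: centre of underside; +x to its high back with the lip, -x to its low front. Side walls flat, full height for x -20..55: grip across the 56 mm at x = 0, z = 50. Lip: back face x = 55; flange underside z = 70; tongue behind, 3 mm, full width, inner face x = 66, below z = 65 flaring to x = 77 at its tip (z = 50, outermost x = 80)
- red_bin: the same bin in red (110 x 56 x 73 mm, same origin and axes), standing on the bench; a bystander
- yellow_bin: the same bin in yellow (110 x 56 x 73 mm, same origin and axes), standing on the bench; a bystander
- rail_free (a point): top rail of the fixed grey rack: its top edge, mid-thickness, middle of the free stretch (y -117..112), 200 mm up. x: away from robot, square to rack; y: left along rail. Rail 4 mm thick, 26 mm high; open channel 30 mm wide behind, then panel, up to 33 mm above rail. Green bin at y 115..171. Lower bin level, its origin at x = -63; it hangs with its origin at z = -70, a few degrees nose down
Not all that is in view belongs to the job. Leave any turquoise look-alike of the blue_bin alone.

How it is judged:
On the way:
1. the blue bin is lifted well clear of the bench, its underside more than 145 mm up (height (world z) of blue_bin above 0.145 m), for 0.1 s.
At the end, for the whole second after the job is handed in: The blue bin hangs at rest by its lip on the top rail: its origin is 44 to 74 mm in front of the rail, 60 to 84 mm below its top edge and within 85 mm of the middle of the free stretch; it is upright within 0.24 rad and square to the rack within 0.26 rad (x of blue_bin in the frame of rail_free between -0.074 and -0.044 m and y of blue_bin in the frame of rail_free between -0.085 and 0.085 m and z of blue_bin in the frame of rail_free between -0.084 and -0.06 m and angle between blue_bin's own z axis and vertical below 0.24 rad and angle between the x axis of blue_bin and the x axis of rail_free, either way round below 0.26 rad and linear speed of blue_bin below 0.02 m/s); the robot touches nothing.
It fails at once if the red bin is moved by more than 30 mm (distance of red_bin from where it was at the start of the episode above 0.03 m).
It fails at once if the yellow bin is moved by more than 30 mm (distance of yellow_bin from where it was at the start of the episode above 0.03 m).
It also fails if it takes over 40 s, if anything falls off the work surface, if the arm or the gripper's body presses on something with over 40 N, if the wrist force passes 120 N, or if a joint passes its speed limit or range.

## Working session

There is one attempt and no reset: what is moved stays moved. The work goes in short steps, each a Python script; the robot and the scene stay as the last script left them, time stands still between calls to the robot, and variables do not carry over. Pictures are saved under pics/ and viewed, about 8 in all and at most 12, crops included, and the job is handed in when it is done.

```bash
mkdir -p pics
cat > h.py <<'E'
import numpy as np, cv2
from bench import manip
def grab(n,f=None):
    p,d=manip.grab_frame(n)
    if f: cv2.imwrite('pics/'+f,p[:,:,::-1])
    return p,d
def cloud(n,d):
    c=manip.get_calibration(n);K=np.array(c['camera_matrix']);R=np.array(c['R']);t=np.array(c['t'])
    v,u=np.mgrid[:480,:640]
    P=np.stack([(u-K[0,2])/K[0,0]*d,(v-K[1,2])/K[1,1]*d,d],-1)
    return (P-t)@R
def px(n,X):
    c=manip.get_calibration(n);q=np.array(c['R'])@np.array(X)+c['t'];q=np.array(c['camera_matrix'])@q
    return np.round(q[:2]/q[2]).astype(int)
E
python3 - <<'E'
from h import *
for n in ('side','top'):
    p,d=grab(n,n+'0.png'); np.savez(n+'0.npz',p=p,d=d,c=cloud(n,d))
    for k in ('blue_bin','red_bin','yellow_bin','rail_free'):
        for r in manip.look_for(n,k)[:4]: print(n,k,np.round(r['at'],3),round(r['confidence'],2),px(n,r['at']))
print(manip.current_time())
E
```

```text
side blue_bin [ 0.505 -0.425  0.044] 0.77 [371 364]
side blue_bin [ 0.527 -0.125  0.046] 0.76 [317 289]
side red_bin [ 0.489 -0.01   0.045] 0.84 [286 271]
side yellow_bin [ 0.458 -0.274  0.041] 0.76 [319 331]
side rail_free [0.607 0.251 0.161] 0.56 [287 188]
top blue_bin [ 0.501 -0.42   0.036] 0.97 [472 270]
top blue_bin [ 0.536 -0.111  0.019] 0.82 [341 258]
top red_bin [ 0.538 -0.111  0.016] 0.64 [341 257]
top red_bin [0.509 0.014 0.011] 0.62 [289 270]
top yellow_bin [ 0.47  -0.253  0.019] 0.58 [401 285]
top rail_free [ 0.472 -0.255  0.021] 0.5 [402 284]
0.5
```

View pics/side0.png

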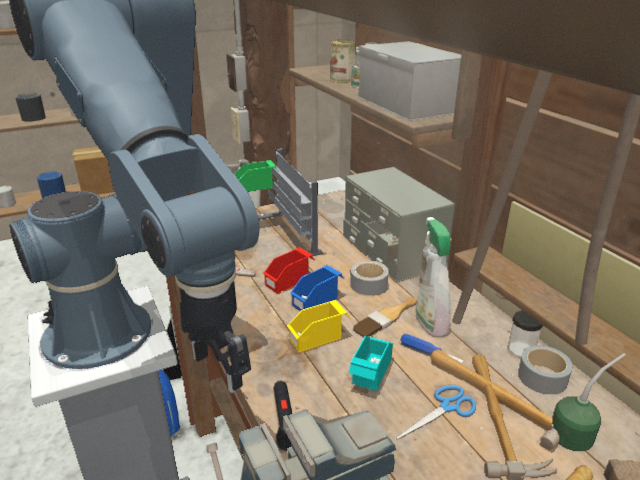

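View pics/top0.png

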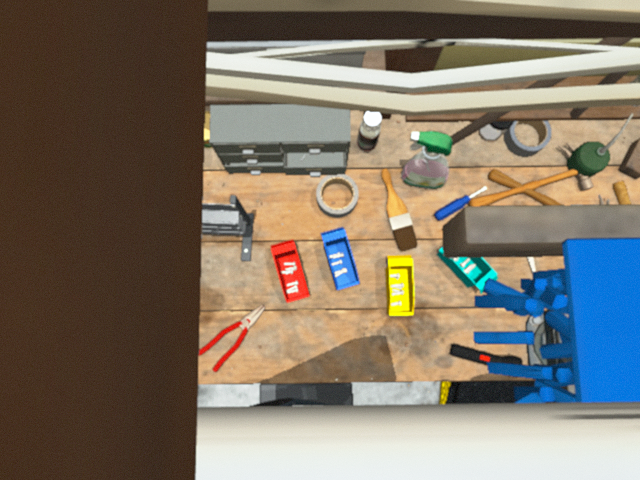

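The side view shows red at (288,271), blue at (317,289), yellow at (318,325), turquoise at (371,363) and the rack with the green bin at (295,200). There are two blue candidates. The pure blue one, side (317,289) and top (341,260), fits the description. Turquoise, side (371,364) and top (466,268), is the look-alike. I'll confirm this in a crop and measure.

Run:
```python
from h import *
S=np.load('side0.npz');T=np.load('top0.npz')
a=cv2.resize(S['p'][140:320,220:360],None,fx=3.2,fy=3.2,interpolation=2)
b=cv2.resize(T['p'][190:310,195:360],None,fx=2,fy=2,interpolation=2)
o=np.zeros((576,790,3),np.uint8);o[:,:448]=a[:576];o[:240,450:780]=b
cv2.imwrite('pics/crop.png',o[:,:,::-1])
for n,D in (('side',S),('top',T)):
    hsv=cv2.cvtColor(D['p'],cv2.COLOR_RGB2HSV);c=D['c']
    for k,(h0,h1) in dict(blue=(105,120),red=(0,5),yellow=(24,34),green=(50,75)).items():
        m=(hsv[...,0]>=h0)&(hsv[...,0]<=h1)&(hsv[...,1]>120)&(D['d']>0)&(c[...,0]>.35)&(c[...,0]<.75)&(c[...,1]>-.35)&(c[...,1]<.5)&(c[...,2]>.005)&(c[...,2]<.3)
        P=c[m]
        if len(P)<30: print(n,k,len(P));continue
        r=cv2.minAreaRect(P[:,:2].astype(np.float32))
        print(n,k,len(P),'mar',np.round(r[0],3),np.round(r[1],3),round(r[2],1),'min',np.round(np.percentile(P,1,0),3),'max',np.round(np.percentile(P,99,0),3))
    c_=manip.get_calibration(n);print(n,'campos',np.round(-np.array(c_['R']).T@c_['t'],2))
for u,v in ((278,152),(283,160),(290,170),(300,178),(314,184),(318,200),(318,240),(275,165),(290,185),(305,200)):
    print('side',u,v,np.round(S['c'][v,u],3))
for u,v in ((205,212),(215,212),(225,212),(235,205),(240,205),(205,222),(225,222),(240,222),(245,235),(530,235),(520,300)):
    print('top',u,v,np.round(T['c'][v,u],3))
```

```text
side blue 1315 mar [ 0.533 -0.111] [0.14  0.064] 14.6 min [ 0.466 -0.153  0.008] max [ 0.589 -0.074  0.075]
side red 1248 mar [0.508 0.039] [0.223 0.149] 3.7 min [ 0.437 -0.036  0.007] max [0.565 0.046 0.075]
side yellow 1849 mar [ 0.558 -0.257] [0.073 0.324] 85.1 min [ 0.402 -0.279  0.006] max [ 0.525 -0.219  0.075]
side green 1083 mar [0.614 0.031] [0.131 0.783] 10.7 min [ 0.496 -0.341  0.132] max [0.748 0.406 0.252]
side campos [ 0.02 -1.16  0.82]
top blue 829 mar [ 0.562 -0.22 ] [0.135 0.292] 15.6 min [ 0.463 -0.348  0.005] max [ 0.64  -0.069  0.078]
top red 964 mar [0.435 0.054] [0.134 0.286] 56.8 min [ 0.352 -0.029  0.005] max [0.57  0.179 0.078]
top yellow 867 mar [ 0.556 -0.26 ] [0.079 0.322] 83.0 min [ 0.399 -0.307  0.005] max [ 0.709 -0.216  0.078]
top green 469 mar [ 0.737 -0.298] [0.072 0.027] 89.1 min [ 0.723 -0.331  0.223] max [ 0.75  -0.265  0.263]
top campos [ 0.36 -0.06  1.26]
side 278 152 [0.645 0.406 0.22 ]
side 283 160 [0.631 0.33  0.221]
side 290 170 [0.63  0.274 0.208]
side 300 178 [0.625 0.191 0.213]
side 314 184 [0.629 0.105 0.227]
side 318 200 [ 0.813  0.455 -0.003]
side 318 240 [ 0.681  0.185 -0.003]
side 275 165 [0.609 0.343 0.204]
side 290 185 [0.592 0.189 0.198]
side 305 200 [0.61  0.124 0.174]
top 205 212 [0.615 0.182 0.176]
top 215 212 [0.615 0.161 0.176]
top 225 212 [0.614 0.139 0.177]
top 235 205 [0.619 0.112 0.218]
top 240 205 [0.631 0.109 0.17 ]
top 205 222 [0.589 0.176 0.199]
top 225 222 [0.588 0.135 0.2  ]
top 240 222 [0.604 0.115 0.125]
top 245 235 [0.595 0.121 0.01 ]
top 530 235 [ 0.431 -0.217  0.88 ]
top 520 300 [ 0.382 -0.198  0.903]
```

View pics/crop.png

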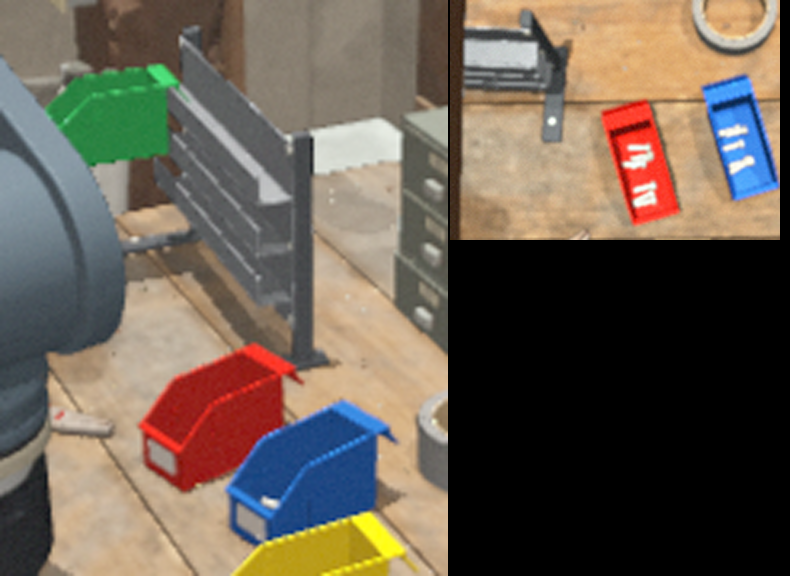

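Crop confirms: the blue bin has its lip to the back right (+x) and the low front toward the robot. It stands between red and yellow. The rail's free stretch runs from the right post to the green bin. Next I'll fit the poses.

Run:
```python
from h import *
S=np.load('side0.npz');T=np.load('top0.npz')
for n,D in (('side',S),('top',T)):
    hsv=cv2.cvtColor(D['p'],cv2.COLOR_RGB2HSV);c=D['c']
    base=(hsv[...,1]>120)&(D['d']>0)
    for k,h0,h1,y0,y1 in (('blue',105,120,-.18,-.06),('red',0,5,-.05,.06)):
        for z0,z1 in((.02,.09),(.065,.085)):
            m=base&(hsv[...,0]>=h0)&(hsv[...,0]<=h1)&(c[...,0]>.42)&(c[...,0]<.62)&(c[...,1]>y0)&(c[...,1]<y1)&(c[...,2]>z0)&(c[...,2]<z1)
            P=c[m]; r=cv2.minAreaRect(P[:,:2].astype(np.float32)); 
            print(n,k,z0,len(P),np.round(r[0],3),np.round(r[1],3),round(r[2],1),np.round(np.percentile(P,[1,50,99],0),3).tolist())
    # grey rack points
    g=(hsv[...,1]<70)&(D['d']>0)&(c[...,0]>.56)&(c[...,0]<.68)&(c[...,1]>.09)&(c[...,1]<.42)&(c[...,2]>.165)&(c[...,2]<.26)
    P=c[g]; print(n,'rack',len(P),'ymin',np.round(np.percentile(P[:,1],[0,1,5]),3))
    for y in np.arange(.1,.4,.03):
        q=P[(abs(P[:,1]-y)<.015)]; t=q[(q[:,0]<.61)]
        if len(t)>4:
            f=t[t[:,2]<.193]; e=t[t[:,2]>.192]
            print(round(y,2),len(t),'zmax',np.round(np.percentile(t[:,2],[90,98]),3),'front x',np.round(np.median(f[:,0]),3) if len(f)>3 else '-','top x',np.round(np.percentile(e[:,0],[5,50,95]),3) if len(e)>3 else '-','panel x',np.round(np.median(q[q[:,2]>.212][:,0]),3) if (q[:,2]>.212).sum()>3 else '-')
    m=(hsv[...,0]>=50)&(hsv[...,0]<=75)&base&(c[...,1]>.2)&(c[...,1]<.5)&(c[...,2]>.1)&(c[...,0]<.65)
    if m.sum()>20: print(n,'green',m.sum(),np.round(np.percentile(c[m],[1,50,99],0),3).tolist())
```

```text
side blue 0.02 1185 [ 0.533 -0.111] [0.14  0.063] 14.6 [[0.466, -0.153, 0.021], [0.53, -0.117, 0.047], [0.589, -0.074, 0.075]]
side blue 0.065 227 [ 0.543 -0.109] [0.099 0.06 ] 14.4 [[0.495, -0.147, 0.065], [0.563, -0.108, 0.071], [0.594, -0.074, 0.076]]
side red 0.02 1097 [0.504 0.006] [0.138 0.066] 15.5 [[0.438, -0.036, 0.021], [0.501, -0.004, 0.049], [0.565, 0.045, 0.075]]
side red 0.065 234 [0.515 0.009] [0.101 0.062] 14.7 [[0.467, -0.03, 0.065], [0.535, 0.015, 0.071], [0.566, 0.046, 0.076]]
side rack 1204 ymin [0.099 0.103 0.106]
0.1 22 zmax [0.195 0.197] front x 0.589 top x [0.586 0.589 0.59 ] panel x 0.628
0.13 61 zmax [0.197 0.201] front x 0.589 top x [0.586 0.587 0.589] panel x 0.621
0.16 37 zmax [0.2   0.201] front x 0.59 top x [0.588 0.59  0.593] panel x 0.623
0.19 34 zmax [0.2   0.201] front x 0.591 top x [0.588 0.592 0.594] panel x 0.625
0.22 36 zmax [0.2   0.201] front x 0.593 top x [0.592 0.594 0.595] panel x 0.627
0.25 30 zmax [0.199 0.201] front x 0.594 top x [0.593 0.595 0.597] panel x 0.629
0.28 31 zmax [0.2 0.2] front x 0.597 top x [0.595 0.596 0.598] panel x 0.63
[... 380 characters left out ...]
 0.065 272 [ 0.542 -0.103] [0.104 0.056] 15.5 [[0.491, -0.139, 0.065], [0.575, -0.092, 0.074], [0.595, -0.068, 0.079]]
top red 0.02 519 [0.503 0.011] [0.137 0.055] 15.6 [[0.435, -0.03, 0.023], [0.543, 0.019, 0.068], [0.571, 0.05, 0.079]]
top red 0.065 279 [0.512 0.013] [0.108 0.055] 15.5 [[0.462, -0.024, 0.065], [0.549, 0.024, 0.074], [0.566, 0.051, 0.08]]
top rack 882 ymin [0.109 0.109 0.111]
0.1 14 zmax [0.196 0.199] front x 0.595 top x - panel x 0.626
0.13 160 zmax [0.2   0.202] front x 0.6 top x [0.585 0.586 0.588] panel x 0.62
0.16 151 zmax [0.201 0.203] front x 0.601 top x [0.587 0.588 0.591] panel x 0.621
0.19 61 zmax [0.198 0.202] front x 0.602 top x [0.588 0.59  0.59 ] panel x 0.622
```

```bash
cat >> h.py <<'E'
def rot(yaw,s=1):
    y=s*np.array([-np.sin(yaw),np.cos(yaw),0]);x=np.array([0,0,-1.]);return np.stack([x,y,np.cross(x,y)],1)
E
python3 - <<'E'
from h import *
b=np.array([.520,-.112,0]);yb=np.radians(15)
for s in(1,-1):
    for p,y in(([.52,-.112,.25],yb),([.53,.22,.25],-.055)):
        q=manip.inverse_kinematics(p,rot(y,s));print(s,None if q is None else np.round(q,2))
s=min((1,-1),key=lambda s:max(abs(np.array(manip.inverse_kinematics(p,rot(y,s)))[5]) for p,y in(([.52,-.112,.25],yb),([.53,.22,.25],-.055))))
R=rot(yb,s);print('s',s)
manip.move_ptp(b+[0,0,.25],R)
manip.set_gripper(.9)
manip.move_l(b+[0,0,.11],max_speed=.2)
p,d=grab('side','pre.png');grab('top','pret.png')
a=cv2.resize(p[180:380,180:400],None,fx=2.5,fy=2.5);cv2.imwrite('pics/prec.png',a[:,:,::-1])
print(manip.current_time(),manip.current_ee_pos(),manip.current_force())
E
```

```text
1 [-0.3   0.28  1.65 -0.    1.21 -2.13]
1 [ 0.31  0.36  1.54 -0.    1.24 -1.2 ]
-1 [-0.3   0.28  1.65 -0.    1.21  1.01]
-1 [ 0.31  0.36  1.54 -0.    1.24  1.94]
s -1
3.7 [ 0.52075467 -0.11224443  0.11130692] [-0.5771905  -0.06232981 -0.45640214]
```

View pics/prec.png

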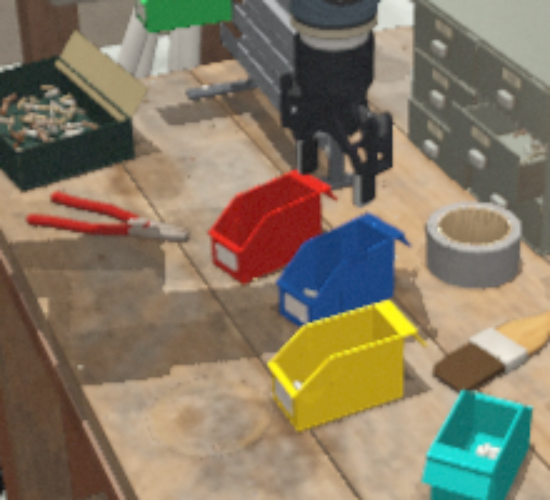

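The fingers at crop (310,170) and (365,200) straddle the blue bin and clear red and yellow. Now descend, grip and lift.

Run:
```python
from h import *
b=np.array([.520,-.112,0])
for z in(.07,.031):
    manip.move_l(b+[0,0,z],max_speed=.1);print(z,np.round(manip.current_force(),1))
manip.set_gripper(0.0,60);print('w',manip.current_grip_width(),np.round(manip.current_force(),1))
manip.move_l(b+[0,0,.08],max_speed=.1)
manip.move_l(b+[0,0,.231],max_speed=.2)
manip.dwell(.2)
print('w',manip.current_grip_width(),np.round(manip.current_force(),1),manip.current_ee_pos(),manip.current_time())
p,d=grab('side','lift.png')
cv2.imwrite('pics/liftc.png',cv2.resize(p[130:340,200:400],None,fx=2.8,fy=2.8,interpolation=2)[:,:,::-1])
c=cloud('side',d);np.savez('lift.npz',p=p,d=d,c=c)
hsv=cv2.cvtColor(p,cv2.COLOR_RGB2HSV)
m=(hsv[...,0]>=105)&(hsv[...,0]<=120)&(hsv[...,1]>120)&(c[...,2]>.15)&(c[...,0]>.42)&(c[...,0]<.65)&(abs(c[...,1]+.11)<.08)
P=c[m];r=cv2.minAreaRect(P[:,:2].astype(np.float32));print(len(P),r,np.percentile(P,[1,99],0).round(3))
```

```text
0.07 [ 0.4  0.1 -0.6]
0.031 [-0.1  0.   1.5]
w 0.640896428425879 [-0.9  1.4  5.8]
w 0.6385031377495907 [ 0.2  0.1 -1.3] [ 0.51961394 -0.11188334  0.22993223] 6.8667
1468 ((0.5341672301292419, -0.1241612508893013), (0.13894595205783844, 0.09070102870464325), 16.625335693359375) [[ 0.464 -0.154  0.199]
 [ 0.594 -0.079  0.273]]
```

View pics/liftc.png

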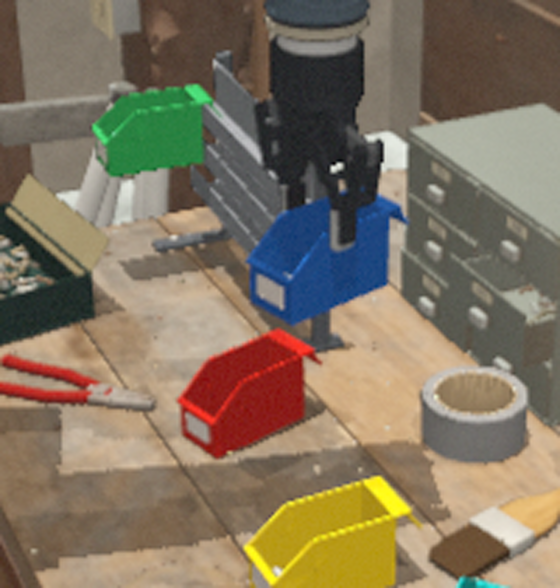

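Lifted level (blue at crop (330,260)); red and yellow have not moved. Now carry it to the rack and compare before lowering.

```bash
cat >> h.py <<'E'
RO=np.array([.593,.224,.2]);RY=-.055
RX=np.array([np.cos(RY),np.sin(RY),0]);RYv=np.array([-np.sin(RY),np.cos(RY),0]);RR=np.stack([RX,RYv,[0,0,1]])
def rail(x,y,z): return RO+x*RX+y*RYv+[0,0,z]
E
python3 - <<'E'
from h import *
R=rot(RY,-1)
manip.move_ptp(rail(-.13,-.01,.031+.0),R)
manip.move_l(rail(-.063,-.01,.02),max_speed=.1)   # origin z -11 mm
manip.dwell(.3)
print(manip.current_time(),RR@(manip.current_ee_pos()-RO),manip.current_force())
for n in('side','top'):
    p,d=grab(n,n+'_over.png');c=(cloud(n,d)-RO)@RR.T;np.savez(n+'over.npz',p=p,d=d,c=c)
    hsv=cv2.cvtColor(p,cv2.COLOR_RGB2HSV)
    m=(hsv[...,0]>=105)&(hsv[...,0]<=120)&(hsv[...,1]>120)&(abs(c[...,0]+.05)<.1)&(abs(c[...,1])<.08)&(c[...,2]>-.06)&(c[...,2]<.1)
    P=c[m];print(n,len(P))
    if len(P)<20: continue
    print(np.percentile(P,[0.5,2,50,98,99.5],0).round(3))
    q=P[P[:,2]>.052]
    if len(q)>10: print('flange',len(q),cv2.minAreaRect(q[:,:2].astype(np.float32)),np.percentile(q,[1,99],0).round(3))
p=np.load('sideover.npz')['p'];cv2.imwrite('pics/overc.png',cv2.resize(p[120:270,200:350],None,fx=4,fy=4,interpolation=2)[:,:,::-1])
E
```

```text
9.3167 [-0.06318256 -0.00991317  0.02023898] [ 0.24345286  0.40526526 -1.5974378 ]
side 1079
[[-0.117 -0.045 -0.012]
 [-0.114 -0.044 -0.01 ]
 [-0.059 -0.037  0.029]
 [ 0.004  0.019  0.061]
 [ 0.009  0.022  0.063]]
flange 166 ((-0.04026763513684273, -0.01208476722240448), (0.0979262962937355, 0.06612557172775269), 0.44283193349838257) [[-0.086 -0.044  0.052]
 [ 0.008  0.019  0.063]]
top 0
```

View pics/overc.png

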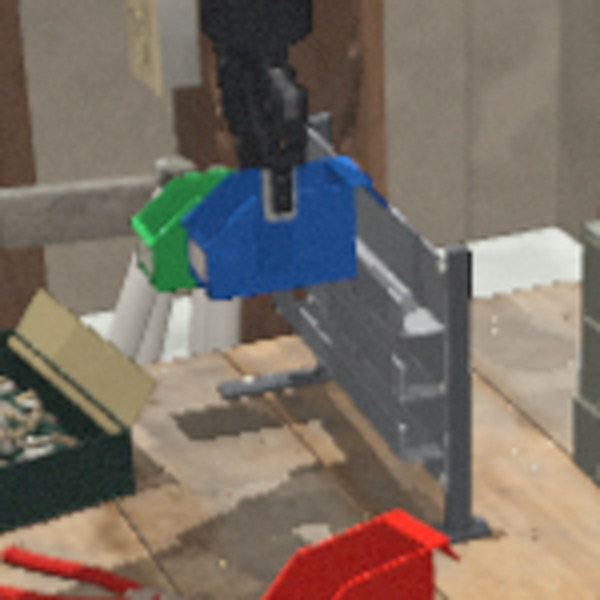

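The bin sits square over the rail: front at -116 mm puts the origin near -62 mm, with yaw about 0.4°. Lowering with force checks.

Run:
```python
from h import *
for z in(0,-.015,-.025,-.03,-.033,-.035,-.037,-.039,-.041):
    manip.move_l(rail(-.063,-.01,z),max_speed=.05);f=manip.current_force()
    print(z,np.round(RR@f,1),np.round(RR@(manip.current_ee_pos()-RO),4))
    if f[2]>4 or abs(f[:2]).max()>12: break
print(manip.current_time())
p,d=grab('side','low.png')
c=(cloud('side',d)-RO)@RR.T
hsv=cv2.cvtColor(p,cv2.COLOR_RGB2HSV)
m=(hsv[...,0]>=105)&(hsv[...,0]<=120)&(hsv[...,1]>120)&(abs(c[...,0]+.05)<.1)&(abs(c[...,1])<.08)&(abs(c[...,2])<.1)
print(np.percentile(c[m],[0.5,2,50,98,99.5],0).round(3))
cv2.imwrite('pics/lowc.png',cv2.resize(p[120:270,200:350],None,fx=4,fy=4,interpolation=2)[:,:,::-1])
```

```text
0 [ 0.7  0.7 -1.1] [-0.063  -0.01   -0.0002]
-0.015 [-0.1  0.  -1.7] [-0.0631 -0.01   -0.0153]
-0.025 [ 0.6 -0.1 -1.1] [-0.0632 -0.0101 -0.0254]
-0.03 [ 0.8  0.  -1.8] [-0.0631 -0.0101 -0.0303]
-0.033 [-0.   0.2 -1.2] [-0.0631 -0.01   -0.0332]
-0.035 [ 0.9  0.5 -1.9] [-0.0631 -0.01   -0.0351]
-0.037 [ 0.6  0.2 -3.5] [-0.0631 -0.01   -0.0371]
-0.039 [-0.6 -0.   3.5] [-0.0627 -0.0099 -0.0385]
-0.041 [-1.6  0.1  6. ] [-0.0626 -0.0097 -0.0403]
12.2667
[[-0.114 -0.046 -0.072]
 [-0.111 -0.044 -0.069]
 [-0.058 -0.037 -0.031]
 [ 0.002  0.021  0.004]
 [ 0.009  0.023  0.005]]
```

View pics/lowc.png

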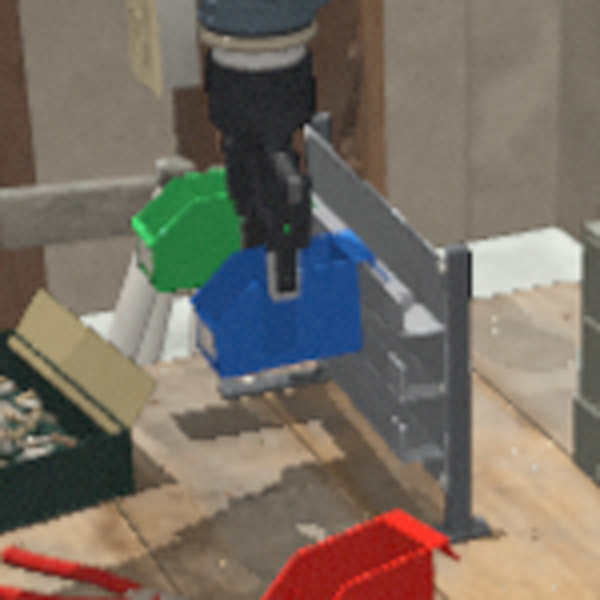

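The lip is over the rail at crop (360,250), with contact felt at origin z ≈ -70 mm. Release and retreat.

Run:
```python
from h import *
manip.set_gripper(.75,20);manip.dwell(.4);manip.set_gripper(.92)
manip.dwell(.3)
manip.move_l(rail(-.063,-.01,.08),max_speed=.1)
manip.move_l(rail(-.2,-.06,.13),max_speed=.2)
manip.dwell(.5)
print(manip.current_time(),manip.current_force())
p,d=grab('side','end.png')
c=(cloud('side',d)-RO)@RR.T
hsv=cv2.cvtColor(p,cv2.COLOR_RGB2HSV)
m=(hsv[...,0]>=105)&(hsv[...,0]<=120)&(hsv[...,1]>120)&(abs(c[...,0]+.05)<.1)&(abs(c[...,1])<.1)&(abs(c[...,2])<.12)
P=c[m];print(len(P),np.percentile(P,[0.5,2,50,98,99.5],0).round(3))
w=P[(P[:,1]<-.03)&(P[:,0]<-.01)];
for x in(-.1,-.08,-.05,-.03): 
    q=w[abs(w[:,0]-x)<.008];print(x,np.percentile(q,[2,98],0).round(3)[:,2],np.median(q[:,1]).round(3))
cv2.imwrite('pics/endc.png',cv2.resize(p[120:270,200:350],None,fx=4,fy=4,interpolation=2)[:,:,::-1])
```

```text
16.3583 [-0.63263476  0.54236973 -0.05760537]
1139 [[-0.116 -0.046 -0.078]
 [-0.111 -0.044 -0.074]
 [-0.056 -0.036 -0.033]
 [-0.001  0.019  0.002]
 [ 0.002  0.022  0.004]]
-0.1 [-0.078 -0.021] -0.038
-0.08 [-0.077 -0.005] -0.037
-0.05 [-0.073 -0.003] -0.038
-0.03 [-0.069  0.   ] -0.038
```

View pics/endc.png

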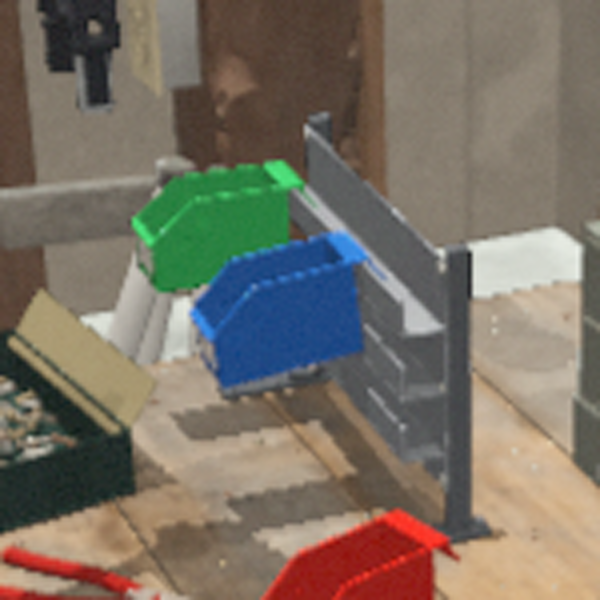

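The blue bin hangs like the green one, with its lip on the rail and its nose slightly down. The gripper is clear, so I'm handing in.

```bash
python3 -c "
from h import *
manip.sign_off()"
```

```text
the job is handed in; nothing more can be done
```

The blue bin now hangs by its lip on the top rail, beside the green bin. I gripped it across its side walls and lifted it to about 0.2 m. I lowered it over the rail until I felt contact, released it and backed the arm away. The job was handed in about 16 s into the 40 s limit.

- **Final position:** the last side view puts the bin's origin about 60 mm in front of the rail, 73–75 mm below its top edge and 10 mm from the middle of the free stretch. It hangs about 0.1 rad nose down and looks square to the rack. These all lie within the limits.
- **Arm:** it was clear of everything and the force reading was near zero.
- **Red and yellow bins:** neither had moved when I lifted the blue bin. I did not measure their positions again at the end. The carry passed well above the red bin.
- **Checks not made:** the top camera could not see the bin over the rack, so its final position rests on the side camera alone. I also did not measure its speed, though nothing suggested it was still moving.

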